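Seal a jar in the lid press and pack it in the carton

ROBOT

A 6-joint arm with a two-finger parallel gripper is mounted at the origin on the work surface. World frame = base frame: x ahead of the robot, y to its left, z up, the work surface at z = 0. Lengths are in m, angles in rad, forces in N, time in s.
With the tool pointing down it reaches from about 0.35 to 0.925 m from the base axis. Payload 6.4 kg.
Tool frame: the origin (TCP) lies between the finger pads; the fingertips stand 17 mm ahead of it and the grasp point (between the pads) lies 2 mm behind it; z points along the fingers, y is the line along which they close (so a half turn about z gives the same grasp; the last joint's range is limited). The gripper opens to 94 mm and grips with 3 to 60 N. Pads are 16 mm wide; open, the fingers measure 119 mm over their backs; the gripper's body (75 mm by 177 mm) begins 78 mm behind the grasp point.
Start: joints at [-1.381, 0.245, 1.558, -0, 1.339, -0.174], TCP at [0.231, -0.607, 0.187] pointing down, gripper open.
Joint ranges: [-3.13, 3.13], [-1.02, 2.26], [0.13, 2.54], [-0.95, 4.09], [0.21, 2.88], [-2.74, 2.74]. Speed limits (rad/s): [2.57, 2.57, 3.14, 3.14, 3.14, 3.14].

INTERFACE

Orientations are given as a unit quaternion [x, y, z, w].
In Python, from rig import manip gives the robot as it stands. The module is installed in compiled form; this text tells all that it offers.
- The arm moves only by the tool jog_arm, never from a script. Its arguments are lists of equal length, an entry for each row: "travel": the shift along the world's x, y, z in mm, a list of three; "rotation": the turn, a rotation vector about the world's x, y, z in degrees, a list of three; "grip": the opening, from -1 (shut) to 1 (fully open). A call has 1 to 10 rows; each row shifts and turns the commanded pose from where the row before left it; what a row does not reach is not made up. A row lasts 1/12 s, in which the tool goes at most 41.7 mm and 7.16 degrees, less where a joint would pass 70% of its speed; a pose out of reach is approached as far as the arm can. A call with a gripper value outside its range is refused whole. The fingers move at their own pace and stop on an object; "grip_force" is the grip in N (left out, the last holds). Time passes only in rows, so rows that do not move let the fingers close. It gives the time, the measured TCP pose, the force, the opening and the grip force at its end, in the units of the state.
- manip.state(): the state, without advancing time (a new reading comes with each control period).
- manip.camera(name): name is "scene" or "side" or "wrist"; returns the picture (420x560x3 uint8, red, green, blue); there is no depth.
- manip.camera_model(name): a dict with "intrinsics" (3x3 intrinsics, pixels), "extrinsics" (4x4, takes a point from camera to world coordinates); the wrist camera has in their place "tool_from_camera" (4x4, takes a point from camera to tool coordinates, whose origin is the TCP and whose axes are the flange's). Camera axes: x right, y up, looking along -z (the intrinsics and any distortion apply to the point x, -y, -z); pixel columns grow to the right and rows downward; lengths in m; the calibration is good to about 2 mm. A picture is of the moment at which its call begins: read the wrist's pose just before it. camera_model takes no time and is no camera call.
- manip.finish_job(): hands the job in; it is judged then, once.
Trained networks look in the newest picture that a camera, given by its name, has taken for a name from the list of things; names that differ only in an ending like _2 or _b are one class to them, and where a whole thing is asked for, a point or a joint stands for the part that bears it (a point fixed in the world has none). Each returns a list of dicts, best first, with "score" (0 to 1); they miss things now and then, are a little off and sometimes report something else, mostly with a low value. They report only what shows in the picture. A call takes as long as a camera call.
- manip.trace(thing, camera): "region" (420x560 bool, what is visible of it) and "at" ([column, row] as shares, 0 to 1, of the picture: columns of its width, rows of its height, amid what is visible of it).
- manip.landmark_of(thing, camera): "at" ([column, row] as shares, 0 to 1, of the picture: columns of its width, rows of its height: a listed point, or the origin of a listed thing).
The state is a dict: "time_s": time; "qpos": joint angles; "joint_velocities": joint speeds; "joint_efforts": joint torques, N m; "position": TCP position; "ee_rot": TCP orientation; "contact_force": force on the tool from outside, world axes, zero at the start; "ft_torque": the same for the moment, N m; "finger_gap": finger opening in m; "grasp_force": force on a finger pad.
Only numpy, scipy, OpenCV 4.12 (cv2) and the standard library are available. Lean on these libraries where they do the work, as an engineer would, in place of code of your own. Each camera call takes 0.05 s, during which the arm holds its last target. There are 200 camera calls.

TASK

Slide the blue carrier with the open jar along the rail until it clicks home under the lid press, then press the red plunger down to its stop so that the jar's lid is sealed, and let the plunger come all the way up. Slide the carrier back out to the loading end of the rail, then lift the sealed jar out and set it down gently, upright, in the free part of the green carton. Leave the two jars already in the carton, the mug and the brush where they are.

Things in the scene. Friction and masses are not known exactly. Their poses are not given: they have to be found in the camera images.
- press: Grey bench lid press, fixed: base 350 x 140 x 22 mm. Origin on the table under the rail's middle line, z up; x along the rail from the loading end (base end x = -195 mm, 10 mm lip) to the column (face and end stop at x = 123 mm, back at 155 mm). Rail bed at z = 22 mm; guides with keeper lips from y = +-48 to +-66 mm, tops at z = 40 mm. Brass detent roller on the +y guide at x = 4 mm.
- plunger_top (a point): Centre of the top of the plunger's red head (50 mm diameter, 18 mm thick), at x = 80, y = 0 of the press, 256 mm above the table when up, 226 mm at the stop. The spring takes 4 N at the top to 10 N at the stop, plus 4 N for the jar lid. Below it the overhead arm (50 mm wide, x = 55 to 155 mm of the press, z = 182 to 206 mm) and a rubber foot (56 mm diameter, z = 169 mm when up).
- plunger (a joint): Plunger travel in m: 0 fully up, 0.030 pressed to the stop; it springs back up when let go.
- carrier: Blue carrier, held flat by the rail lips: base 177 x 104 x 12 mm, x from -135 to +42 mm; origin at its underside below the centre of the jar nest, axes as the press's. Nest 72 mm wide, floor z = 12 mm, rim 24 mm. A brass lobe on its +y side snaps past the detent (under 10 N). Home, at the end stop: origin at x = 81 mm of the press; at the start x = -50 to -15 mm.
- tab_top (a point): Middle of the top edge of the carrier's upright yellow tab, 14 mm thick in x, 40 mm wide in y, at x = -105 mm of the carrier, from 12 to 125 mm above the carrier's underside (top 147 mm above the table). Push it on its outer face, hook it on the jar side (65 mm gap to the jar) or pinch it across its width.
- jar: Loose dark red glass jar with a paper label, 0.25 to 0.5 kg, in the carrier's nest at the start: 66 mm diameter up to 78 mm height, neck 58 mm diameter above 87 mm. Origin at the centre of its underside, z up. With its lid (65 mm diameter, 14 mm thick) it is 112 mm high open, 104 mm sealed.
- lid_top (a point): Centre of the top of the brass-coloured lid of the jar.
- lid (a joint): How far the jar's lid is pushed down on its neck in m: 0 open (raised), 0.008 fully sealed; it stays where it is put.
- crate: Green carton, fixed, open at the top, 180 (x) x 260 (y) x 60 mm high, walls and floor 5 mm thick; origin at the centre of its underside, z up. The two packed jars stand at its -y end; the free part is the +y half (for instance around x = 0, y = +55 mm).
- sealed0: Sealed jar in the carton, same size as the jar (66 mm diameter, 104 mm high), origin at the centre of its underside. To be left alone.
- sealed1: Another sealed jar in the carton, same size, origin at the centre of its underside. To be left alone.
- mug: Blue mug, 76 mm diameter, 85 mm high, origin at the centre of its underside. To be left alone.
- brush: Brush lying on the table, origin at its underside. To be left alone.

How it is judged:
On the way, in this order (a step that is already met when the one before it is completed fails the run):
1. the carrier is home under the press (within 4 mm of its end stop), the jar in its nest and its lid still open (x of carrier in the frame of press above 0.077 m and horizontal distance between jar and carrier below 0.008 m and value of joint lid below 0.004 m), for 0.2 s.
2. with the carrier home, the plunger is pressed to within 2 mm of its stop and the lid is sealed (x of carrier in the frame of press above 0.077 m and value of joint plunger above 0.028 m and value of joint lid above 0.006 m), for 0.2 s.
3. the plunger is up again and the carrier is back out at the loading end with the sealed jar in it (x of carrier in the frame of press below 0 m and value of joint plunger below 0.003 m and value of joint lid above 0.006 m and horizontal distance between jar and carrier below 0.008 m), for 0.1 s.
At the end, for the whole second after the job is handed in: Jar upright (0.1 rad), at rest on the carton floor, lid pushed down at least 6 of 8 mm; plunger up (within 3 mm); carrier flat on the rail at the loading end (origin at x = -70 to 0 mm of the press) (x of jar in the frame of crate between -0.06 and 0.06 m and y of jar in the frame of crate between -0.1 and 0.1 m and z of jar in the frame of crate between 0 and 0.009 m and angle between jar's own z axis and vertical below 0.1 rad and linear speed of jar below 0.02 m/s and value of joint lid above 0.006 m and value of joint plunger below 0.003 m and x of carrier in the frame of press between -0.07 and 0 m and z of carrier in the frame of press below 0.027 m and angle between carrier's own z axis and vertical below 0.05 rad); the robot touches nothing.
It fails at once if a jar in the carton, the mug or the brush is moved more than 25 mm (distance of any of sealed0, sealed1, mug, brush from where it was at the start of the episode above 0.025 m).
It fails at once if a jar in the carton is tipped over (angle between any of sealed0, sealed1's own z axis and vertical above 0.4 rad).
It fails at once if the jar is tipped by more than 45 degrees (angle between jar's own z axis and vertical above 0.785 rad).
It fails at once if the jar hits the carton hard (over 40 N: dropped or rammed) (contact force between jar and crate above 40 N).
It also fails if it takes over 72 s, if anything falls off the work surface, if the arm or the gripper's body presses on something with over 40 N, if the wrist force passes 120 N, or if a joint passes its speed limit or range.

## Working session

There is one attempt and no reset: what is moved stays moved. The work goes in short steps, Python scripts to look and compute and a tool call to move; the robot and the scene stay as the last step left them, time stands still between calls to the robot, and variables do not carry over. Pictures are saved under pics/ and viewed, at most 14 in all, crops included, and the job is handed in when it is done.

Besides the shell and the picture viewer there is one more tool, called after "Request:" as name(argument=value, ...) on one line, values as JSON. jog_arm: Moves the arm, as the interface text tells. Its arguments: {"type":"object","properties":{"travel":{"type":"array","items":{"type":"array","items":{"type":"number"}}},"rotation":{"type":"array","items":{"type":"array","items":{"type":"number"}}},"grip":{"type":"array","items":{"type":"number"}},"grip_force":{"type":"number"}},"required":["travel","rotation","grip"]}

```bash
mkdir -p pics; cat > h.py <<'E'
import numpy as np, cv2
from rig import manip
def cam(name):
    m=manip.camera_model(name); K=np.array(m["intrinsics"])
    if name=="wrist":
        from scipy.spatial.transform import Rotation as R
        s=manip.state(); T=np.eye(4); T[:3,:3]=R.from_quat(s["ee_rot"]).as_matrix(); T[:3,3]=s["position"]
        E=T@np.array(m["tool_from_camera"])
    else: E=np.array(m["extrinsics"])
    return K,E,m
def shot(name,fn=None):
    c=cam(name); im=manip.camera(name)
    if fn: cv2.imwrite("pics/"+fn,cv2.cvtColor(im,cv2.COLOR_RGB2BGR))
    return c
def ray(c,at):
    K,E,_=c; u=np.array([at[0]*560,at[1]*420,1]); d=np.linalg.inv(K)@u; d=np.array([d[0],-d[1],-d[2]])
    return E[:3,3],(E[:3,:3]@d)/np.linalg.norm(d)
def onz(c,at,z):
    o,d=ray(c,at); return o+d*(z-o[2])/d[2]
def tri(rs):
    A=sum(np.eye(3)-np.outer(d,d) for o,d in rs); b=sum((np.eye(3)-np.outer(d,d))@o for o,d in rs)
    return np.linalg.solve(A,b)
E
python3 - <<'E'
from h import *
np.set_printoptions(precision=4,suppress=True)
Z=dict(press=0,plunger_top=.256,carrier=.022,tab_top=.147,jar=.034,lid_top=.146,crate=0,sealed0=.005,sealed1=.005,mug=0,brush=0)
C={n:shot(n,n+"0.png") for n in("scene","side")}
for n in C: print(n,[k for k in C[n][2]],C[n][1][:3,3])
for t,z in Z.items():
    rs=[]
    for n in C:
        for r in manip.landmark_of(t,n)[:2]:
            print(t,n,round(r["score"],2),np.round(np.array(r["at"])*[560,420]),onz(C[n],r["at"],z))
        L=manip.landmark_of(t,n) if 0 else None
print(manip.state())
a=[cv2.imread(f"pics/{n}0.png") for n in C]; 
cv2.imwrite("pics/both.png",cv2.resize(np.vstack(a),(400,600)) if 0 else np.hstack([cv2.resize(x,(400,300)) for x in a]))
E
```

```text
scene ['intrinsics', 'extrinsics'] [1.1198 0.0929 1.029 ]
side ['intrinsics', 'extrinsics'] [0.5603 0.7531 1.1531]
press scene 0.91 [227. 196.] [ 0.4937 -0.2461  0.    ]
press side 0.98 [320. 198.] [ 0.4975 -0.2493  0.    ]
press side 0.31 [317. 183.] [ 0.5078 -0.3118  0.    ]
plunger_top scene 0.58 [241. 136.] [ 0.4817 -0.1854  0.256 ]
plunger_top side 0.69 [332. 158.] [ 0.4807 -0.1741  0.256 ]
carrier scene 0.61 [212. 187.] [ 0.4894 -0.2917  0.022 ]
carrier side 0.84 [319. 188.] [ 0.5019 -0.272   0.022 ]
tab_top scene 0.74 [167. 152.] [ 0.4946 -0.3926  0.147 ]
tab_top side 0.78 [322. 134.] [ 0.5037 -0.3955  0.147 ]
jar scene 0.86 [212. 185.] [ 0.4892 -0.2894  0.034 ]
jar side 0.62 [321. 178.] [ 0.4975 -0.306   0.034 ]
lid_top scene 0.81 [205. 161.] [ 0.494  -0.2879  0.146 ]
lid_top scene 0.22 [378. 225.] [0.5713 0.1647 0.146 ]
lid_top side 0.48 [322. 158.] [ 0.5022 -0.2853  0.146 ]
crate scene 0.82 [400. 241.] [0.5121 0.2394 0.    ]
crate side 0.88 [308. 342.] [0.5189 0.2481 0.    ]
crate side 0.5 [322. 180.] [ 0.4913 -0.3288  0.    ]
sealed0 scene 0.88 [379. 223.] [0.4765 0.1757 0
[... 445 characters left out ...]
] [ 0.7082 -0.1315  0.    ]
brush scene 0.57 [340. 306.] [0.7266 0.1207 0.    ]
brush side 0.66 [333. 154.] [ 0.4552 -0.4598  0.    ]
brush side 0.64 [249. 219.] [ 0.7182 -0.1439  0.    ]
{'time_s': 1.2, 'qpos': array([-1.3811,  0.2451,  1.5578,  0.    ,  1.3387, -0.1741]), 'joint_velocities': array([-0.001 ,  0.0011,  0.0002, -0.0001, -0.0017, -0.0004]), 'joint_efforts': array([  0.0001, -41.584 , -31.487 ,   0.0685,   0.029 ,  -0.    ]), 'position': array([ 0.2313, -0.6075,  0.187 ]), 'ee_rot': array([ 0.9835,  0.1809,  0.    , -0.    ]), 'contact_force': array([0.1207, 0.44  , 0.046 ]), 'ft_torque': array([-0.0309,  0.0323, -0.0059]), 'grasp_force': 0.0, 'finger_gap': 0.09376765864323869}
```

View pics/scene0.png

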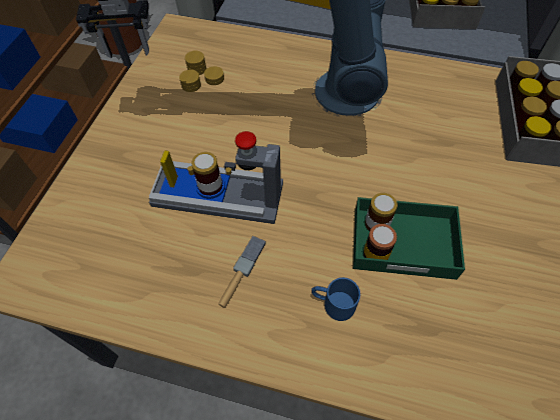

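View pics/side0.png

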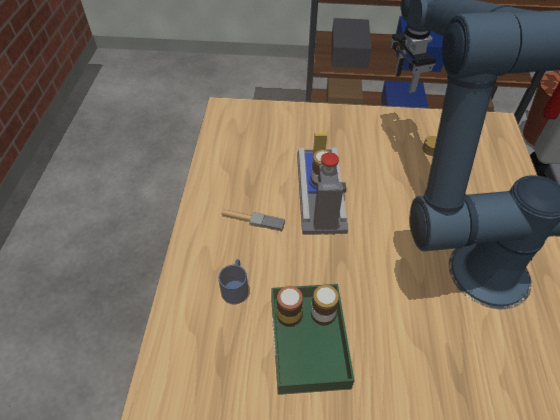

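Request:
jog_arm(travel=[[24,25,19],[24,25,19],[24,25,19],[24,25,19],[24,25,19],[24,25,19],[24,25,19],[24,25,19],[24,25,19],[24,25,19]], rotation=[[0,0,7],[0,0,7],[0,0,7],[0,0,7],[0,0,7],[0,0,7],[0,0,7],[0,0,7],[0,0,7],[0,0,7]], grip=[0,0,0,0,0,0,0,0,0,0])

```text
time_s: 2.03
position: [0.4722, -0.356, 0.3782]
ee_rot: [0.7, 0.714, -0.0, 0.0]
contact_force: [-0.2, -0.6, 0.0]
finger_gap: 0.0472
grasp_force: 0.0
```

Request:
jog_arm(travel=[[15,15,10],[15,15,10],[0,0,0],[0,0,0]], rotation=[[0,0,2],[0,0,2],[0,0,0],[0,0,0]], grip=[0,0,0,0])

```text
time_s: 2.37
position: [0.5018, -0.3271, 0.3976]
ee_rot: [0.676, 0.737, -0.0, 0.001]
contact_force: [-0.1, -1.4, -0.9]
finger_gap: 0.0468
grasp_force: 0.0
```

```bash
python3 - <<'E'
from h import *
np.set_printoptions(precision=4,suppress=True)
Z=dict(press=0,plunger_top=.256,carrier=.022,tab_top=.147,jar=.034,lid_top=.146)
C={n:shot(n,n+"1.png") for n in("wrist","scene","side")}
print(C["wrist"][1],manip.state()["position"])
for t,z in Z.items():
    rs=[]
    for n in C:
        for r in manip.landmark_of(t,n)[:1]:
            rs.append(ray(C[n],r["at"])); print(t,n,round(r["score"],2),np.round(np.array(r["at"])*[560,420]),onz(C[n],r["at"],z))
    if len(rs)>1: print("   tri",tri(rs))
E
```

```text
[[ 0.9964 -0.0819 -0.0237  0.4957]
 [ 0.0853  0.9611  0.2625 -0.2507]
 [ 0.0012 -0.2636  0.9646  0.5956]
 [ 0.      0.      0.      1.    ]] [ 0.5004 -0.3281  0.396 ]
press wrist 0.79 [280. 123.] [ 0.496  -0.2581  0.    ]
press scene 0.9 [222. 192.] [ 0.4846 -0.2648  0.    ]
press side 0.72 [325. 195.] [ 0.4818 -0.2641  0.    ]
   tri [ 0.4893 -0.2593  0.0076]
plunger_top wrist 0.6 [276.  28.] [ 0.4851 -0.1734  0.256 ]
plunger_top scene 0.69 [242. 134.] [ 0.4779 -0.1844  0.256 ]
plunger_top side 0.67 [235. 296.] [0.6896 0.2689 0.256 ]
   tri [ 0.5603 -0.0559  0.1481]
carrier scene 0.61 [207. 185.] [ 0.4871 -0.3056  0.022 ]
carrier side 0.93 [318. 183.] [ 0.5044 -0.2958  0.022 ]
   tri [ 0.5005 -0.2952  0.0321]
tab_top wrist 0.58 [284. 229.] [ 0.5128 -0.3948  0.147 ]
tab_top scene 0.68 [166. 154.] [ 0.4983 -0.3927  0.147 ]
tab_top side 0.76 [319. 132.] [ 0.5145 -0.403   0.147 ]
   tri [ 0.5126 -0.3856  0.1642]
jar wrist 0.94 [277. 143.] [ 0.4943 -0.2881  0.034 ]
jar scene 0.96 [213. 188.] [ 0.4991 -0.2807  0.034 ]
jar side 0.69 [321. 179.] [ 0.4954 -0.3007  0.034 ]
   tri [ 0.4969 -0.2861  0.0403]
lid_top wrist 0.63 [282. 151.] [ 0.501  -0.2906  0.146 ]
lid_top scene 0.56 [207. 158.] [ 0.4834 -0.2871  0.146 ]
lid_top side 0.6 [326. 159.] [ 0.4895 -0.2808  0.146 ]
   tri [ 0.4927 -0.2855  0.1489]
```

View pics/wrist1.png

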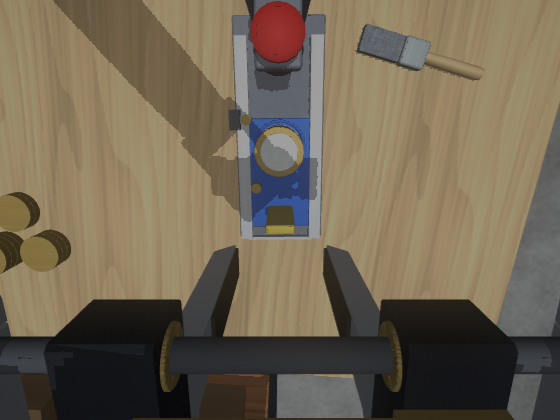

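```bash
python3 - <<'E'
from h import *
np.set_printoptions(precision=4,suppress=True)
C=shot("wrist")
f=lambda u,v,z:onz(C,(u/560,v/420),z)
im=manip.camera("wrist")
for n,u,v,z in [("gl1",233,15,.04),("gl2",243,238,.04),("gr1",325,15,.04),("gr2",320,238,.04),("head",277.5,31,.256),("lid",279,151,.146),("tab",280,230,.147),("tabL",266,230,.147),("tabR",294.5,230,.147)]: print(n,f(u,v,z))
r=manip.trace("tab_top","wrist")[:1]
for t in("tab_top","lid_top","plunger_top","jar"):
  for n in ("wrist",):
    for r in manip.trace(t,n)[:1]:
        ys,xs=np.nonzero(r["region"]); print(t,r["score"],xs.min(),xs.max(),ys.min(),ys.max(),xs.mean(),ys.mean())
E
```

```text
gl1 [ 0.4155 -0.1131  0.04  ]
gl2 [ 0.4487 -0.4499  0.04  ]
gr1 [ 0.5472 -0.102   0.04  ]
gr2 [ 0.5786 -0.439   0.04  ]
head [ 0.4866 -0.1762  0.256 ]
lid [ 0.497  -0.2906  0.146 ]
tab [ 0.5071 -0.396   0.147 ]
tabL [ 0.4882 -0.3976  0.147 ]
tabR [ 0.5267 -0.3943  0.147 ]
tab_top 0.75 249 310 117 234 280.4657357679914 183.10204081632654
lid_top 0.74 255 304 126 175 279.04754601226995 151.05419222903885
plunger_top 0.72 251 305 1 75 278.08506883162727 32.76950229438758
jar 0.57 255 304 126 176 279.46270161290323 150.72076612903226
```

Request:
jog_arm(travel=[[3,-22,-30],[3,-22,-30],[2,-24,-30],[0,0,-30],[0,0,-30],[0,0,-30],[0,0,-30],[0,0,-30],[0,0,-30],[0,0,-4]], rotation=[[0,0,0.5],[0,0,0],[0,0,0],[0,0,0],[0,0,0],[0,0,0],[0,0,0],[0,0,0],[0,0,0],[0,0,0]], grip=[0.5,0.5,0.5,0.5,0.5,0.5,0.5,0.5,0.5,0.5])

```text
time_s: 4.6
position: [0.5064, -0.3925, 0.1165]
ee_rot: [0.673, 0.739, 0.001, -0.005]
contact_force: [-0.8, 1.2, -0.4]
finger_gap: 0.0704
grasp_force: 0.0
```

Request:
jog_arm(travel=[[0,0,0],[0,0,0],[0,0,0],[0,0,0],[0,0,0],[0,0,0]], rotation=[[0,0,0],[0,0,0],[0,0,0],[0,0,0],[0,0,0],[0,0,0]], grip=[-0.5,-0.5,-0.5,-0.5,-0.5,-0.5], grip_force=25)

```text
time_s: 5.1
position: [0.509, -0.3967, 0.1251]
ee_rot: [0.673, 0.739, -0.001, 0.001]
contact_force: [-5.6, -0.7, 6.8]
finger_gap: 0.0391
grasp_force: 25.0
```

Request:
jog_arm(travel=[[-0.2,3,0],[-0.5,6,0],[-0.9,9,0],[-1,11,0],[-1,11,0],[-1,11,0],[-1,11,0],[-1,11,0],[-1,11,0],[-1,11,0]], rotation=[[0,0,0],[0,0,0],[0,0,0],[0,0,0],[0,0,0],[0,0,0],[0,0,0],[0,0,0],[0,0,0],[0,0,0]], grip=[-0.5,-0.5,-0.5,-0.5,-0.5,-0.5,-0.5,-0.5,-0.5,-0.5])

```text
time_s: 5.93
position: [0.5007, -0.3033, 0.1253]
ee_rot: [0.674, 0.739, -0.002, 0.003]
contact_force: [-5.1, -7.4, 3.9]
finger_gap: 0.0396
grasp_force: 25.0
```

Request:
jog_arm(travel=[[-1,9,0],[-0.7,7,0],[-0.4,4,0],[-0.2,2,0],[0,1,0],[0,0,0]], rotation=[[0,0,0],[0,0,0],[0,0,0],[0,0,0],[0,0,0],[0,0,0]], grip=[-0.5,-0.5,-0.5,-0.5,-0.5,-0.5])

```text
time_s: 6.43
position: [0.4985, -0.2803, 0.1252]
ee_rot: [0.674, 0.739, -0.002, 0.002]
contact_force: [-4.8, -6.1, 5.1]
finger_gap: 0.039
grasp_force: 25.0
```

Request:
jog_arm(travel=[[-0.1,1,0],[-0.1,1,0],[-0.1,1,0],[0,0,0]], rotation=[[0,0,0],[0,0,0],[0,0,0],[0,0,0]], grip=[-0.5,-0.5,-0.5,-0.5])

```text
time_s: 6.77
position: [0.4986, -0.2798, 0.1259]
ee_rot: [0.674, 0.739, -0.003, 0.005]
contact_force: [-4.3, -12.4, 3.0]
finger_gap: 0.0394
grasp_force: 25.0
```

Request:
jog_arm(travel=[[0,0,0],[0,0,0],[0,0,0],[0,0,0],[0,0,25],[0,0,36],[0,0,38],[0,0,38],[0,0,38],[0,0,15]], rotation=[[0,0,0],[0,0,0],[0,0,0],[0,0,0],[0,0,0],[0,0,0],[0,0,0],[0,0,0],[0,0,0],[0,0,0]], grip=[0.4,0.4,0.4,0.4,0.4,0.4,0.4,-1,-1,-1])

```text
time_s: 7.6
position: [0.4998, -0.2751, 0.3196]
ee_rot: [0.673, 0.74, 0.0, 0.004]
contact_force: [0.2, -0.5, -0.4]
finger_gap: 0.049
grasp_force: 0.0
```

```bash
python3 - <<'E'
from h import *
np.set_printoptions(precision=4,suppress=True)
C={n:shot(n,n+"2.png") for n in("wrist","scene","side")}
print(manip.state()["position"])
for t,z in dict(plunger_top=.256,tab_top=.147).items():
    for n in C:
        for r in manip.landmark_of(t,n)[:2]:
            print(t,n,round(r["score"],2),np.round(np.array(r["at"])*[560,420]),onz(C[n],r["at"],z))
E
```

```text
[ 0.4987 -0.2744  0.314 ]
plunger_top scene 0.95 [242. 135.] [ 0.4804 -0.1842  0.256 ]
plunger_top side 0.75 [332. 153.] [ 0.4797 -0.1945  0.256 ]
tab_top wrist 0.65 [278. 194.] [ 0.4995 -0.2785  0.147 ]
tab_top scene 0.6 [212. 160.] [ 0.4889 -0.2708  0.147 ]
tab_top scene 0.52 [340. 307.] [0.7866 0.1165 0.147 ]
tab_top side 0.73 [324. 157.] [ 0.4973 -0.2897  0.147 ]
```

View pics/wrist2.png

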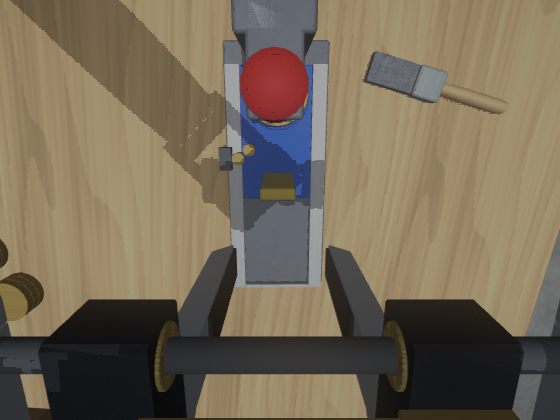

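Request:
jog_arm(travel=[[-3,25,0],[-3,25,0],[-3,25,0],[-2,23,0],[0,0,-15],[0,0,-15],[0,0,-8],[0,0,-8],[0,0,-8],[0,0,-8]], rotation=[[0,0,0],[0,0,0],[0,0,0],[0,0,0],[0,0,0],[0,0,0],[0,0,0],[0,0,0],[0,0,0],[0,0,0]], grip=[-1,-1,-1,-1,-1,-1,-1,-1,-1,-1])

```text
time_s: 8.88
position: [0.4871, -0.1768, 0.2504]
ee_rot: [0.674, 0.739, 0.0, -0.0]
contact_force: [-0.1, 0.3, 0.9]
finger_gap: 0.0003
grasp_force: 0.0
```

Request:
jog_arm(travel=[[0,0,-6],[0,0,-3],[0,0,0],[0,0,0]], rotation=[[0,0,0],[0,0,0],[0,0,0],[0,0,0]], grip=[-1,-1,-1,-1])

```text
time_s: 9.22
position: [0.4872, -0.1766, 0.2422]
ee_rot: [0.673, 0.739, 0.0, 0.0]
contact_force: [0.5, -0.9, -0.2]
finger_gap: 0.0002
grasp_force: 0.0
```

```bash
python3 - <<'E'
from h import *
np.set_printoptions(precision=4,suppress=True)
shot("scene","scene3.png");shot("side","side3.png");shot("wrist","wrist3.png");print(manip.state())
a,b=cv2.imread("pics/scene3.png")[90:250,140:340],cv2.imread("pics/side3.png")[60:260,240:440]
c=cv2.imread("pics/wrist3.png")
cv2.imwrite("pics/m3.png",np.hstack([cv2.resize(a,(400,320)),cv2.resize(b,(320,320)) ]))
E
```

```text
{'time_s': 9.3667, 'qpos': array([-0.5666, -0.1123,  1.8314, -0.    ,  1.4213, -0.6599]), 'joint_velocities': array([ 0.0015, -0.0008,  0.001 ,  0.002 , -0.0008,  0.0007]), 'joint_efforts': array([ -0.0168, -27.5091, -32.1932,   0.0479,   0.057 ,   0.    ]), 'position': array([ 0.4874, -0.1767,  0.2427]), 'ee_rot': array([0.6734, 0.7393, 0.0001, 0.0006]), 'contact_force': array([0.1222, 0.5987, 0.5778]), 'ft_torque': array([-0.0886, -0.0667,  0.045 ]), 'grasp_force': 0.0, 'finger_gap': 0.0006311842802361402}
```

View pics/m3.png

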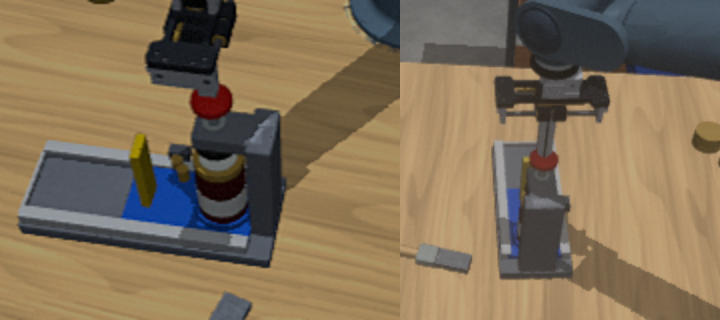

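```bash
python3 - <<'E'
from h import *
np.set_printoptions(precision=4,suppress=True)
def pj(n,p):
    K,E,_=cam(n); q=np.linalg.inv(E)@np.r_[p,1]; v=K@np.array([q[0],-q[1],-q[2]]); return v[:2]/v[2]
for n in("scene","side"):
    for z in(.2257,.24,.256): print(n,z,pj(n,[.4874,-.1767,z]))
    print("plunger",[ (round(r["score"],2),np.array(r["at"])*[560,420]) for r in manip.landmark_of("plunger_top",n)[:2]])
a,b=cv2.imread("pics/scene3.png")[100:180,200:300],cv2.imread("pics/scene2.png")[100:180,200:300]
c=cv2.imread("pics/side3.png")[120:200,290:390]
cv2.imwrite("pics/m4.png",np.vstack([np.hstack([cv2.resize(x,(400,300),interpolation=2) for x in (a,b)]),np.hstack([cv2.resize(c,(400,300)),cv2.resize(cv2.imread("pics/wrist3.png"),(400,300))])]))
E
```

```text
scene 0.2257 [245.1998 146.7383]
scene 0.24 [244.7018 142.7337]
scene 0.256 [244.1305 138.14  ]
plunger [(0.53, array([243.712, 136.5  ]))]
side 0.2257 [328.6519 164.9062]
side 0.24 [329.0921 161.2684]
side 0.256 [329.5937 157.1237]
plunger [(0.75, array([333.088, 154.686]))]
```

View pics/m4.png

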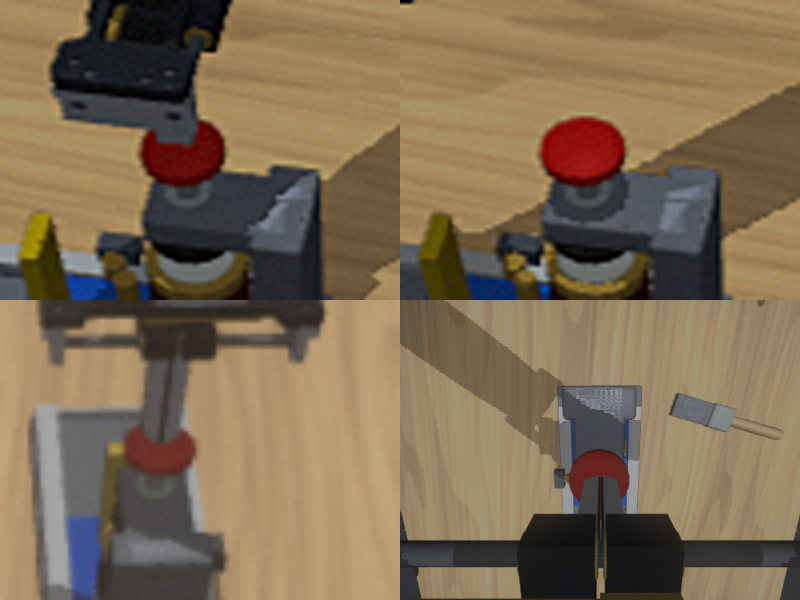

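Request:
jog_arm(travel=[[0,0,-3],[0,0,-3],[0,0,-3],[0,0,-3],[0,0,0]], rotation=[[0,0,0],[0,0,0],[0,0,0],[0,0,0],[0,0,0]], grip=[-1,-1,-1,-1,-1])

```text
time_s: 9.88
position: [0.4874, -0.1766, 0.23]
ee_rot: [0.673, 0.739, 0.0, 0.0]
contact_force: [1.3, -0.3, 3.4]
finger_gap: 0.0001
grasp_force: 1.8
```

Request:
jog_arm(travel=[[0,0,-4],[0,0,-4],[0,0,0],[0,0,0]], rotation=[[0,0,0],[0,0,0],[0,0,0],[0,0,0]], grip=[-1,-1,-1,-1])

```text
time_s: 10.22
position: [0.4874, -0.1766, 0.2223]
ee_rot: [0.673, 0.739, 0.0, 0.0]
contact_force: [0.1, 0.0, 6.0]
finger_gap: 0.0003
grasp_force: 2.6
```

Request:
jog_arm(travel=[[0,0,-4],[0,0,-4],[0,0,-4],[0,0,-3],[0,0,0]], rotation=[[0,0,0],[0,0,0],[0,0,0],[0,0,0],[0,0,0]], grip=[-1,-1,-1,-1,-1])

```text
time_s: 10.63
position: [0.4874, -0.1767, 0.2082]
ee_rot: [0.673, 0.739, 0.0, 0.001]
contact_force: [-1.1, 1.1, 7.7]
finger_gap: 0.0004
grasp_force: 4.0
```

Request:
jog_arm(travel=[[0,0,-2],[0,0,-2],[0,0,0]], rotation=[[0,0,0],[0,0,0],[0,0,0]], grip=[-1,-1,-1])

```text
time_s: 10.88
position: [0.4876, -0.1768, 0.2076]
ee_rot: [0.673, 0.739, -0.0, 0.001]
contact_force: [-8.0, 4.6, 23.4]
finger_gap: 0.0007
grasp_force: 11.5
```

```bash
python3 - <<'E'
from h import *
print(np.round(manip.state()["contact_force"],1))
shot("scene","scene5.png");shot("side","side5.png")
a,b=cv2.imread("pics/scene5.png")[100:220,200:300],cv2.imread("pics/scene2.png")[100:220,200:300]
cv2.imwrite("pics/m5.png",np.hstack([cv2.resize(x,(400,480),interpolation=2) for x in (a,b)]))
E
```

```text
[-8.   4.6 23.4]
```

View pics/m5.png

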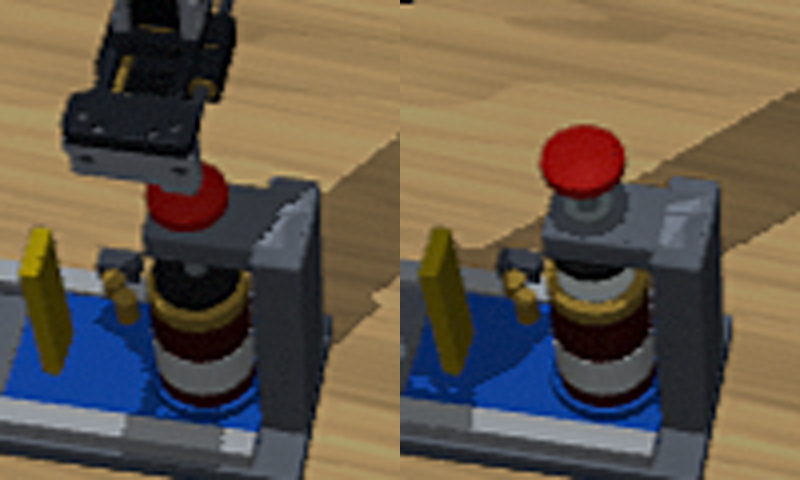

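Request:
jog_arm(travel=[[0,0,-1],[0,0,0],[0,0,8],[0,0,15],[0,0,20],[0,0,20],[0,0,20]], rotation=[[0,0,0],[0,0,0],[0,0,0],[0,0,0],[0,0,0],[0,0,0],[0,0,0]], grip=[-1,-1,-1,-1,-1,-1,-1])

```text
time_s: 11.57
position: [0.4864, -0.1761, 0.2847]
ee_rot: [0.673, 0.739, -0.0, -0.001]
contact_force: [-0.5, 0.1, -0.7]
finger_gap: 0.0007
grasp_force: 0.0
```

Request:
jog_arm(travel=[[3,-25,0],[3,-26,0],[3,-26,0],[2,-26,0],[0,0,0],[0,0,0]], rotation=[[0,0,0],[0,0,0],[0,0,0],[0,0,0],[0,0,0],[0,0,0]], grip=[0.5,0.5,0.5,0.5,0.5,0.5])

```text
time_s: 12.07
position: [0.4974, -0.2798, 0.2835]
ee_rot: [0.674, 0.739, 0.0, -0.002]
contact_force: [0.4, 0.1, -0.5]
finger_gap: 0.0366
grasp_force: 0.0
```

```bash
python3 - <<'E'
from h import *
np.set_printoptions(precision=4,suppress=True)
s=manip.state(); print(s["position"],s["finger_gap"])
C={n:shot(n,n+"6.png") for n in("wrist","scene","side")}
m=C["wrist"][2]; print(m["intrinsics"],m["tool_from_camera"])
K=np.array(m["intrinsics"]); T=np.linalg.inv(np.array(m["tool_from_camera"]))
for z in (.017,-.018):
  for y in (.0235,-.0235):
    q=T@np.array([0,y,z,1]); v=K@np.array([q[0],-q[1],-q[2]]); print("tip gap47",z,y,v[:2]/v[2])
for t,z in dict(plunger_top=.256,tab_top=.147).items():
    for n in C:
        for r in manip.landmark_of(t,n)[:1]:
            print(t,n,round(r["score"],2),np.round(np.array(r["at"])*[560,420]),onz(C[n],r["at"],z))
E
```

```text
[ 0.4974 -0.2798  0.2835] 0.036590958617520715
[[346.5913   0.     280.6203]
 [  0.     346.5913 213.4701]
 [  0.       0.       1.    ]] [[-0.0005  0.9649  0.2625  0.0764]
 [ 1.      0.0006 -0.0006  0.0005]
 [-0.0007  0.2625 -0.9649 -0.1981]
 [ 0.      0.      0.      1.    ]]
tip gap47 0.017 0.0235 [315.3715 239.74  ]
tip gap47 0.017 -0.0235 [243.8139 239.7886]
tip gap47 -0.018 0.0235 [321.4707 260.7417]
tip gap47 -0.018 -0.0235 [237.4481 260.8017]
plunger_top scene 0.63 [244. 137.] [ 0.4831 -0.1788  0.256 ]
plunger_top side 0.55 [333. 155.] [ 0.4793 -0.1853  0.256 ]
tab_top wrist 0.69 [281. 197.] [ 0.4983 -0.2771  0.147 ]
tab_top scene 0.7 [209. 157.] [ 0.4818 -0.2817  0.147 ]
tab_top side 0.89 [323. 161.] [ 0.4982 -0.2703  0.147 ]
```

View pics/wrist6.png

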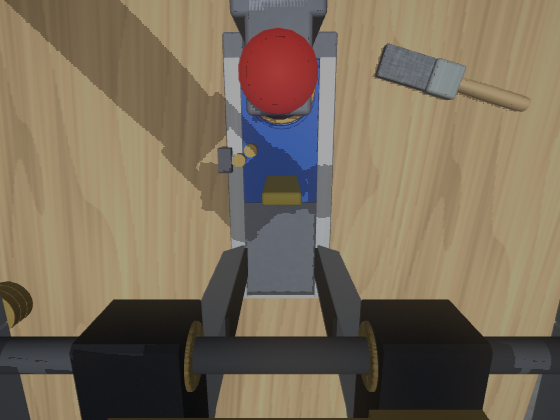

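Request:
jog_arm(travel=[[1,0,-15],[0,0,-30],[0,0,-30],[0,0,-30],[0,0,-30],[0,0,-30],[0,0,-18],[0,0,0],[0,0,0]], rotation=[[0,0,0],[0,0,0],[0,0,0],[0,0,0],[0,0,0],[0,0,0],[0,0,0],[0,0,0],[0,0,0]], grip=[0.5,0.5,0.5,0.5,0.5,0.5,0.5,0.5,0.5])

```text
time_s: 13.27
position: [0.4987, -0.279, 0.1016]
ee_rot: [0.673, 0.739, -0.0, -0.001]
contact_force: [-0.5, -0.6, 0.4]
finger_gap: 0.0703
grasp_force: 0.0
```

Request:
jog_arm(travel=[[0,0,0],[0,0,0],[0,0,0],[0,0,0],[0,0,0],[0,0,0]], rotation=[[0,0,0],[0,0,0],[0,0,0],[0,0,0],[0,0,0],[0,0,0]], grip=[-0.5,-0.5,-0.5,-0.5,-0.5,-0.5], grip_force=25)

```text
time_s: 13.77
position: [0.4982, -0.28, 0.1031]
ee_rot: [0.673, 0.739, -0.001, -0.001]
contact_force: [-6.4, -0.3, 6.0]
finger_gap: 0.0397
grasp_force: 25.0
```

Request:
jog_arm(travel=[[0.3,-3,0],[0.6,-6,0],[1,-10,0],[1.1,-11,0],[1.1,-11,0],[1.1,-11,0],[1.1,-11,0],[1.1,-11,0],[1.1,-11,0],[1.1,-11,0]], rotation=[[0,0,0],[0,0,0],[0,0,0],[0,0,0],[0,0,0],[0,0,0],[0,0,0],[0,0,0],[0,0,0],[0,0,0]], grip=[-0.5,-0.5,-0.5,-0.5,-0.5,-0.5,-0.5,-0.5,-0.5,-0.5])

```text
time_s: 14.6
position: [0.5067, -0.3734, 0.1031]
ee_rot: [0.673, 0.74, 0.0, -0.004]
contact_force: [-9.6, 8.6, 10.6]
finger_gap: 0.0399
grasp_force: 25.0
```

Request:
jog_arm(travel=[[1,-10,0],[0.8,-8,0],[0.5,-5,0],[0.2,-2,0],[0,0,0],[0,0,0]], rotation=[[0,0,0],[0,0,0],[0,0,0],[0,0,0],[0,0,0],[0,0,0]], grip=[-0.5,-0.5,-0.5,-0.5,-0.5,-0.5])

```text
time_s: 15.1
position: [0.5092, -0.3991, 0.103]
ee_rot: [0.673, 0.74, -0.0, -0.003]
contact_force: [-9.0, 7.2, 8.7]
finger_gap: 0.0395
grasp_force: 25.0
```

Request:
jog_arm(travel=[[0,0,0],[0,0,0],[0,0,0],[0,0,0],[0,0,25],[0,0,36],[0,0,38],[0,0,38],[0,0,38],[0,0,38]], rotation=[[0,0,0],[0,0,0],[0,0,0],[0,0,0],[0,0,0],[0,0,0],[0,0,0],[0,0,0],[0,0,0],[0,0,0]], grip=[0.5,0.5,0.5,0.5,0.5,0.5,0.5,1,1,1])

```text
time_s: 15.93
position: [0.5111, -0.4003, 0.317]
ee_rot: [0.673, 0.739, 0.0, 0.0]
contact_force: [1.1, -1.1, -0.7]
finger_gap: 0.0876
grasp_force: 0.0
```

```bash
python3 - <<'E'
from h import *
np.set_printoptions(precision=4,suppress=True)
C={n:shot(n,n+"7.png") for n in("wrist","scene","side")}
print(manip.state()["position"])
for t,z in dict(plunger_top=.256,tab_top=.147,lid_top=.138).items():
    for n in C:
        for r in manip.landmark_of(t,n)[:1]:
            print(t,n,round(r["score"],2),np.round(np.array(r["at"])*[560,420]),onz(C[n],r["at"],z))
for r in manip.trace("lid_top","wrist")[:1]:
    ys,xs=np.nonzero(r["region"]); print(xs.min(),xs.max(),ys.min(),ys.max()); print(onz(C["wrist"],((xs.min()+xs.max())/1120,(ys.min()+ys.max())/840),.136))
E
```

```text
[ 0.5126 -0.4019  0.32  ]
plunger_top scene 0.75 [242. 137.] [ 0.486  -0.1824  0.256 ]
plunger_top side 0.51 [336. 156.] [ 0.4701 -0.1826  0.256 ]
tab_top wrist 0.8 [283. 187.] [ 0.5135 -0.3948  0.147 ]
tab_top scene 0.58 [166. 155.] [ 0.5026 -0.3922  0.147 ]
lid_top wrist 0.82 [276.  83.] [ 0.497  -0.2888  0.138 ]
lid_top scene 0.61 [206. 161.] [ 0.4882 -0.2883  0.138 ]
lid_top side 0.39 [326. 158.] [ 0.4899 -0.2928  0.138 ]
244 305 53 118
[ 0.4955 -0.2914  0.136 ]
```

View pics/wrist7.png

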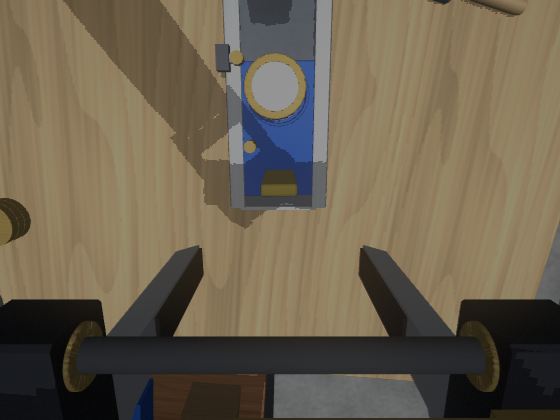

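Request:
jog_arm(travel=[[-4,30,0],[-4,30,0],[-4,30,0],[-3,20,0],[0,0,-35],[0,0,-35],[0,0,-35],[0,0,-35],[0,0,0]], rotation=[[0,0,0],[0,0,0],[0,0,0],[0,0,0],[0,0,0],[0,0,0],[0,0,0],[0,0,0],[0,0,0]], grip=[1,1,1,1,1,1,1,1,1])

```text
time_s: 17.33
position: [0.4923, -0.287, 0.167]
ee_rot: [0.673, 0.739, -0.0, -0.007]
contact_force: [-0.5, 0.8, -1.7]
finger_gap: 0.0937
grasp_force: 0.0
```

Request:
jog_arm(travel=[[0,0,-30],[0,0,-30],[0,0,-25],[0,0,-15],[0,0,-10],[0,0,-6],[0,0,0],[0,0,0]], rotation=[[0,0,0],[0,0,0],[0,0,0],[0,0,0],[0,0,0],[0,0,0],[0,0,0],[0,0,0]], grip=[1,1,1,1,1,1,1,1])

```text
time_s: 18.0
position: [0.497, -0.2912, 0.0605]
ee_rot: [0.673, 0.739, 0.0, 0.001]
contact_force: [-0.6, -0.0, 0.7]
finger_gap: 0.094
grasp_force: 0.0
```

Request:
jog_arm(travel=[[0,0,0],[0,0,0],[0,0,0],[0,0,0],[0,0,0],[0,0,0],[0,0,0]], rotation=[[0,0,0],[0,0,0],[0,0,0],[0,0,0],[0,0,0],[0,0,0],[0,0,0]], grip=[0,0,0,0,0,0,0], grip_force=25)

```text
time_s: 18.58
position: [0.4961, -0.2907, 0.0595]
ee_rot: [0.673, 0.739, -0.0, -0.0]
contact_force: [-1.9, -0.3, 3.8]
finger_gap: 0.0653
grasp_force: 25.0
```

Request:
jog_arm(travel=[[0,0,5],[0,0,10],[0,0,20],[0,0,30],[0,0,35],[0,0,35],[0,0,35],[0,0,35],[0,0,30],[0,0,25]], rotation=[[0,0,0],[0,0,0],[0,0,0],[0,0,0],[0,0,0],[0,0,0],[0,0,0],[0,0,0],[0,0,0],[0,0,0]], grip=[0,0,0,0,0,0,0,0,0,0], grip_force=30)

```text
time_s: 19.42
position: [0.4963, -0.2902, 0.3221]
ee_rot: [0.673, 0.739, 0.0, 0.001]
contact_force: [0.0, 0.4, -3.2]
finger_gap: 0.0648
grasp_force: 30.0
```

Request:
jog_arm(travel=[[0,10,0],[0,20,0],[1,30,0],[1,30,0],[1,30,0],[1,30,0],[1,30,0],[1,30,0],[1,30,0],[1,30,0]], rotation=[[0,0,0],[0,0,0],[0,0,0],[0,0,0],[0,0,0],[0,0,0],[0,0,0],[0,0,0],[0,0,0],[0,0,0]], grip=[0,0,0,0,0,0,0,0,0,0])

```text
time_s: 20.25
position: [0.5027, -0.018, 0.3166]
ee_rot: [0.673, 0.739, -0.001, -0.002]
contact_force: [0.6, 0.4, -4.2]
finger_gap: 0.0652
grasp_force: 30.0
```

```bash
python3 - <<'E'
from h import *
np.set_printoptions(precision=4,suppress=True)
C={n:shot(n,n+"8.png") for n in("wrist","scene","side")}
s=manip.state();print(s["position"],s["contact_force"],s["finger_gap"])
for t,z in dict(crate=0,sealed0=.005,carrier=.022,lid_top=.38).items():
    for n in C:
        for r in manip.landmark_of(t,n)[:3]:
            print(t,n,round(r["score"],2),np.round(np.array(r["at"])*[560,420]),onz(C[n],r["at"],z))
a=[cv2.resize(cv2.imread(f"pics/{n}8.png"),(400,300)) for n in C]
cv2.imwrite("pics/m8.png",np.vstack([np.hstack(a[:2]),np.hstack([a[2],a[2]*0])]))
E
```

```text
[ 0.503  -0.0181  0.317 ] [ 0.3964 -0.0773 -2.7754] 0.06492068420079485
crate scene 0.85 [404. 241.] [0.5099 0.2481 0.    ]
crate side 0.58 [306. 346.] [0.5246 0.2607 0.    ]
sealed0 wrist 0.78 [347.  31.] [0.5725 0.1797 0.005 ]
sealed0 wrist 0.56 [281.  33.] [0.4852 0.169  0.005 ]
sealed0 scene 0.78 [377. 257.] [0.5782 0.1867 0.005 ]
sealed0 scene 0.63 [376. 220.] [0.4701 0.1672 0.005 ]
sealed0 side 0.83 [287. 310.] [0.5796 0.1655 0.005 ]
sealed0 side 0.71 [325. 313.] [0.4755 0.166  0.005 ]
carrier scene 0.96 [209. 187.] [ 0.4911 -0.2993  0.022 ]
carrier side 0.71 [320. 185.] [ 0.4996 -0.2873  0.022 ]
lid_top wrist 0.83 [285. 324.] [ 0.5063 -0.0285  0.38  ]
lid_top side 0.77 [327. 163.] [ 0.5032 -0.027   0.38  ]
```

View pics/m8.png

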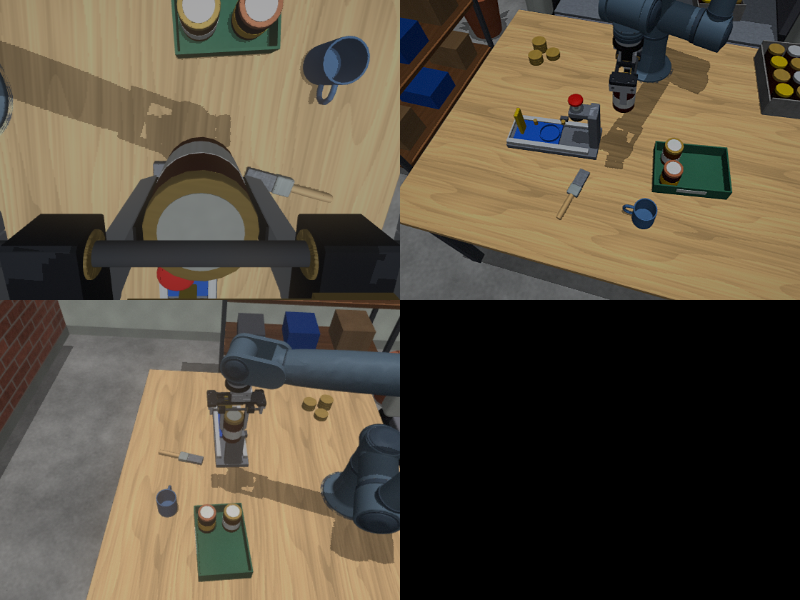

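Request:
jog_arm(travel=[[1,35,0],[1,38,0],[1,38,0],[1,38,0],[1,38,0],[1,38,0],[1,38,0],[1,30,0],[0,20,0],[0,9,0]], rotation=[[0,0,0.3],[0,0,0.3],[0,0,0.3],[0,0,0.3],[0,0,0.3],[0,0,0.3],[0,0,0.2],[0,0,0],[0,0,0],[0,0,0]], grip=[0,0,0,0,0,0,0,0,0,0])

```text
time_s: 21.83
position: [0.5117, 0.3041, 0.3187]
ee_rot: [0.659, 0.752, -0.0, -0.0]
contact_force: [-0.5, 1.1, -4.0]
finger_gap: 0.0648
grasp_force: 30.0
```

Request:
jog_arm(travel=[[0,0,-15],[0,0,-30],[0,0,-30],[0,0,-30],[0,0,-30],[0,0,-30],[0,0,-20],[0,0,-10],[0,0,0],[0,0,0]], rotation=[[0,0,0],[0,0,0],[0,0,0],[0,0,0],[0,0,0],[0,0,0],[0,0,0],[0,0,0],[0,0,0],[0,0,0]], grip=[0,0,0,0,0,0,0,0,0,0])

```text
time_s: 22.67
position: [0.5128, 0.3013, 0.1247]
ee_rot: [0.661, 0.751, 0.0, 0.0]
contact_force: [0.5, 0.3, -3.8]
finger_gap: 0.065
grasp_force: 30.0
```

```bash
python3 - <<'E'
from h import *
np.set_printoptions(precision=4,suppress=True)
C={n:shot(n,n+"9.png") for n in("scene","side")}
s=manip.state();print(s["position"],s["contact_force"],s["finger_gap"])
for t,z in dict(crate=0,lid_top=.23).items():
    for n in C:
        for r in manip.landmark_of(t,n)[:2]:
            print(t,n,round(r["score"],2),np.round(np.array(r["at"])*[560,420]),onz(C[n],r["at"],z))
a=[cv2.imread("pics/scene9.png")[130:330,300:500],cv2.imread("pics/side9.png")[220:420,220:420]]
cv2.imwrite("pics/m9.png",np.hstack([cv2.resize(x,(400,400)) for x in a]))
E
```

```text
[0.5138 0.3019 0.1264] [ 0.2025 -0.2104 -3.5284] 0.06498651329300727
crate scene 0.93 [402. 242.] [0.5139 0.2446 0.    ]
crate side 0.78 [307. 346.] [0.5198 0.2593 0.    ]
lid_top scene 0.55 [449. 202.] [0.5264 0.2962 0.23  ]
lid_top scene 0.28 [245. 136.] [ 0.4593 -0.1861  0.23  ]
lid_top side 0.78 [315. 326.] [0.513  0.3123 0.23  ]
lid_top side 0.36 [232. 295.] [0.7002 0.2529 0.23  ]
```

View pics/m9.png

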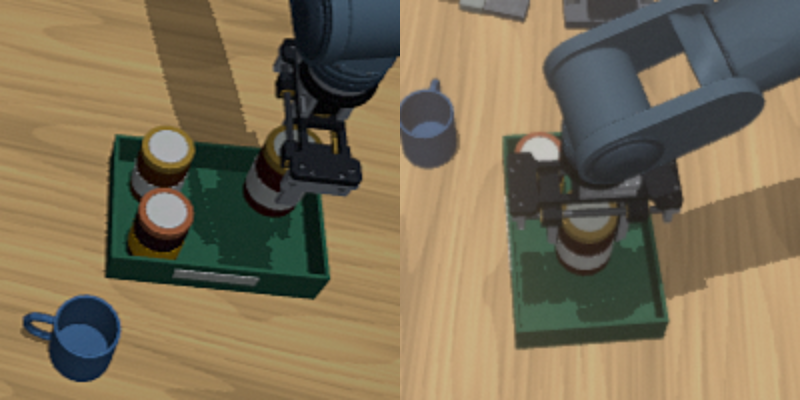

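Request:
jog_arm(travel=[[0,0,-15],[0,0,-20],[0,0,-20],[0,0,-13],[0,0,-8],[0,0,-4],[0,0,-3],[0,0,-2],[0,0,0],[0,0,0]], rotation=[[0,0,0],[0,0,0],[0,0,0],[0,0,0],[0,0,0],[0,0,0],[0,0,0],[0,0,0],[0,0,0],[0,0,0]], grip=[0,0,0,0,0,0,0,0,0,0])

```text
time_s: 23.8
position: [0.5128, 0.3018, 0.0399]
ee_rot: [0.66, 0.751, 0.001, 0.0]
contact_force: [-0.3, -0.6, -3.0]
finger_gap: 0.0652
grasp_force: 30.0
```

Request:
jog_arm(travel=[[0,0,-2],[0,0,-2],[0,0,-1],[0,0,0]], rotation=[[0,0,0],[0,0,0],[0,0,0],[0,0,0]], grip=[0,0,0,0])

```text
time_s: 24.13
position: [0.512, 0.3014, 0.0338]
ee_rot: [0.66, 0.751, -0.0, -0.0]
contact_force: [-0.2, -0.8, -4.2]
finger_gap: 0.0649
grasp_force: 30.0
```

Request:
jog_arm(travel=[[0,0,-1],[0,0,-1],[0,0,-1],[0,0,-1],[0,0,0]], rotation=[[0,0,0],[0,0,0],[0,0,0],[0,0,0],[0,0,0]], grip=[0,0,0,0,0])

```text
time_s: 24.55
position: [0.5123, 0.3016, 0.0305]
ee_rot: [0.66, 0.751, -0.0, -0.0]
contact_force: [-1.2, 0.0, 0.3]
finger_gap: 0.065
grasp_force: 30.0
```

Request:
jog_arm(travel=[[0,0,0],[0,0,0],[0,0,0],[0,0,0],[0,0,0],[0,0,0]], rotation=[[0,0,0],[0,0,0],[0,0,0],[0,0,0],[0,0,0],[0,0,0]], grip=[0.5,0.7,0.9,0.9,0.9,0.9])

```text
time_s: 25.05
position: [0.5124, 0.3016, 0.0302]
ee_rot: [0.66, 0.751, 0.0, 0.0]
contact_force: [0.2, 0.0, 1.0]
finger_gap: 0.0887
grasp_force: 0.0
```

Request:
jog_arm(travel=[[0,0,5],[0,0,10],[0,0,20],[0,0,30],[0,0,35],[0,0,35],[0,0,35],[0,0,35],[0,0,30],[0,0,0]], rotation=[[0,0,0],[0,0,0],[0,0,0],[0,0,0],[0,0,0],[0,0,0],[0,0,0],[0,0,0],[0,0,0],[0,0,0]], grip=[0.9,0.9,0.9,0.9,0.9,0.9,0.9,0.9,0.9,0.9])

```text
time_s: 25.88
position: [0.5155, 0.3028, 0.2747]
ee_rot: [0.66, 0.751, 0.006, 0.004]
contact_force: [0.7, -0.1, 0.6]
finger_gap: 0.0893
grasp_force: 0.0
```

```bash
python3 - <<'E'
from h import *
np.set_printoptions(precision=4,suppress=True)
C={n:shot(n,n+"10.png") for n in("scene","side","wrist")}
s=manip.state();print(s["position"],s["contact_force"],s["finger_gap"])
for t,z in dict(jar=.005,lid_top=.109,tab_top=.147,plunger_top=.256).items():
    for n in C:
        for r in manip.landmark_of(t,n)[:2]:
            print(t,n,round(r["score"],2),np.round(np.array(r["at"])*[560,420]),onz(C[n],r["at"],z))
E
```

```text
[0.5119 0.3015 0.2652] [ 0.7969  0.3444 -1.9345] 0.08933457780784632
jar scene 0.89 [425. 245.] [0.5125 0.3013 0.005 ]
jar side 0.7 [311. 360.] [0.511  0.2979 0.005 ]
jar wrist 0.97 [279. 176.] [0.512  0.3054 0.005 ]
lid_top scene 0.98 [437. 223.] [0.5071 0.3034 0.109 ]
lid_top side 0.72 [310. 344.] [0.5171 0.3027 0.109 ]
lid_top wrist 0.79 [282. 195.] [0.5159 0.3022 0.109 ]
tab_top scene 0.81 [165. 153.] [ 0.4973 -0.397   0.147 ]
tab_top side 0.97 [319. 133.] [ 0.5135 -0.3972  0.147 ]
plunger_top scene 0.7 [242. 137.] [ 0.4857 -0.1814  0.256 ]
plunger_top side 0.71 [333. 153.] [ 0.4781 -0.1938  0.256 ]
```

View pics/scene10.png

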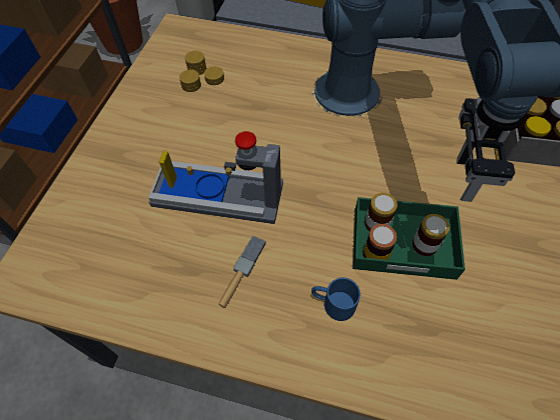

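The jar stands upright in the carton at about pixel (432,235). The carrier is at the loading end with its tab at (167,165), the plunger is up at (245,140), and the gripper is clear.

```bash
python3 -c "
from rig import manip
print(manip.finish_job())"
```

```text
the job is handed in; nothing more can be done
None
```

I handed the job in at about 26 s of the 72 s allowed: the jar is sealed and standing upright in the free half of the carton, the plunger is up and the carrier is back at the loading end. The hand-in returned no verdict, so the pass is unconfirmed.

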